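# Refit the control knob of the jar-warming oven and hold it pressed in

## Task

The jar-warming oven's door has been left hanging open and one of its two control knobs has come off and lies on the table. First push the door up until it is fully shut, then pick up the loose knob, turn it so that the flat in its bore (on the pointer's side) matches the flat of the bare D-shaft on the oven's top, and push it fully home on the shaft. Finish while still holding the knob and keeping it pressed all the way in against the shaft's spring, with the door shut, and leave the jars, bottles, cup and carton where they stand.

Things in the scene. Friction and masses are not known exactly. Their poses are not given: they have to be found in the camera images.
- oven_door (a joint): angle of the oven's bottom-hinged door in rad: 0 = shut (upright), grows as its top comes down towards the robot (starts 0.4 to 0.8, range 0 to 1.3). A stiff hinge: it stays where it is left and needs about 5 N at the handle to move. The grey steel door is 310 mm wide, 150 mm high, 18 mm thick, with a window
- oven_door_hinge (a point): middle of the door's lower edge, on the hinge line, 35 mm above the table. Its frame turns with the door: y along the hinge (to the left seen from the robot), z up the door's plane, -x its outward normal. The oven is a grey box 260 mm deep, 340 wide, 220 high, door towards the robot, turned up to 0.2 rad about the vertical
- oven_door_handle (a point): the middle of the door's handle, a level steel bar 200 mm long and 12 mm thick, parallel to the hinge, 125 mm up the door from the hinge and 45 mm outward from it (clear gap of 21 mm behind it). Its frame turns with the door as that of the hinge
- shaft_tip (a point): centre of the top end of the bare steel D-shaft, upright on the front right of the oven's flat top (220 mm above the table); 22 mm tall at rest, 16 mm in diameter, with a flat 3.5 mm from its axis; top tapered over 2.5 mm. z up along the shaft; x from the axis square to the flat, within 0.9 rad of straight away from the robot. Turns only stiffly (0.25 N m)
- spindle (a joint): how far the D-shaft is pressed down into the oven, m: 0 = out, 0.005 = fully in. A spring holds it out: 5 N to start it, 9 N fully in; then it meets a hard stop
- knob_bore (a point): centre of the knob's underside, at the mouth of its D-shaped bore, axes as knob_grip. The bore is 14 mm deep, 19 mm in diameter, its flat on the pointer's side 5 mm from the axis (1.5 mm clearance all round), mouth chamfered. Fully home, the shaft's end meets the bore's end: this point 14 mm below shaft_tip, x along the shaft's x; pressed right in, 3 mm above the oven's top
- knob_grip (a point): centre (half-way up, on the axis) of the loose black knob: 43 mm tall, about 60 g, bore down on the table. A round skirt 46 mm across, 17 mm high carries a grip bar 14 mm wide, from 17 to 43 mm above the underside, from x = -22 mm (blunt) to x = +30 mm, where it tapers to a pointer with a white line; sides parallel up to x = +13 mm. x to the pointer's tip, z up
- jar: a bystander: low amber glass jar with black cap, 58 mm across, 65 mm tall, loose on the table; origin at the centre of its underside
- tin: a bystander: open aluminium cup, 64 mm across, 45 mm tall, loose on the table; origin at the centre of its underside
- tall_jar: a bystander: white jar, 68 mm across, 75 mm tall, standing near the middle of the oven's top; origin at the centre of its underside
- pump_a: a bystander: amber pump bottle, 56 mm across, 167 mm tall, left of the oven; origin at the centre of its underside
- pump_b: a bystander: white pump bottle, 56 mm across, 167 mm tall, left of the oven; origin at the centre of its underside
- carton: a bystander: cardboard box 110 x 90 x 70 mm tall on the right; origin at the centre of its underside

How it is judged:
On the way, in this order (a step that is already met when the one before it is completed fails the run):
1. the oven door is pushed shut while the loose knob is still on the table (value of joint oven_door below 0.06 rad and height (world z) of knob_grip below 0.06 m), for 0.2 s.
2. the knob is pushed home on the D-shaft, flat to flat (z of knob_grip in the frame of shaft_tip below 0.0098 m and horizontal distance between knob_grip and shaft_tip below 0.004 m and angle between the x axis of knob_grip and the x axis of shaft_tip, either way round below 0.3 rad and angle between the z axis of knob_grip and the z axis of shaft_tip, either way round below 0.12 rad), for 0.1 s.
At the end, for the whole second after the job is handed in: Door shut (within 0.06 rad); knob home on the D-shaft (centre under 9.8 mm above the shaft's end, within 4 mm of its axis, pointer within 0.3 rad of the flat, tilt under 0.12 rad); shaft pressed in over 3.5 of its 5 mm, and the fingers on the knob with over 2 N, through the last second (all of step 2 and value of joint oven_door below 0.06 rad and value of joint spindle above 0.0035 m and contact force between the fingers and knob above 2 N); the arm keeps its last pose, push and grip.
It fails at once if a bystander is moved by more than 30 mm (distance of any of jar, tin, tall_jar, pump_a, pump_b, carton from where it was at the start of the episode above 0.03 m).
It also fails if it takes over 53 s, if anything falls off the work surface, if the arm or the gripper's body presses on something with over 40 N, if the wrist force passes 120 N, or if a joint passes its speed limit or range.

## Robot

A 6-joint arm with a two-finger parallel gripper is mounted at the origin on the work surface. World frame = base frame: x ahead of the robot, y to its left, z up, the work surface at z = 0. Lengths are in m, angles in rad, forces in N, time in s.
With the tool pointing down it reaches from about 0.3 to 0.775 m from the base axis. Payload 14.6 kg.
Tool frame: the origin (TCP) lies midway between the tips of the shut fingers; the grasp point (between the pads) lies 19 mm behind it; z points along the fingers, y is the line along which they close (so a half turn about z gives the same grasp; the last joint's range is limited). The gripper opens to 94 mm and grips with 3 to 60 N. Pads are 16 mm wide; open, the fingers measure 119 mm over their backs; the gripper's body (75 mm by 177 mm) begins 78 mm behind the grasp point.
Start: joints at [-1.35, 0.3, 1.521, -0, 1.321, -0.067], TCP at [0.156, -0.527, 0.205] pointing down, gripper open.
Joint ranges: [-3.03, 3.03], [-0.79, 2.21], [0.23, 2.52], [-1.04, 4.18], [0, 3.07], [-2.55, 2.55]. Speed limits (rad/s): [2.22, 2.22, 2.57, 3.14, 3.14, 3.14].

## Interface

Orientations are given as [roll, pitch, yaw] about the fixed x, y, z axes, in that order (R = Rz(yaw) Ry(pitch) Rx(roll)).
In Python, from station import ctrl gives the robot as it stands. The module is installed in compiled form; this text tells all that it offers.
- The arm moves only by the tool servo_tool, never from a script. Its argument "plan" is a list of rows, each a list of 7 numbers: the opening in per cent of the stroke, from 0 (shut) to 100 (fully open), then the shift along the tool's x, y, z in m, then the turn, a rotation vector about the tool's x, y, z in rad. A call has exactly 8 rows; each row shifts and turns the commanded pose from where the row before left it, along the tool's axes as they then stand; what a row does not reach is not made up. A row lasts 1/8 s, in which the tool goes at most 62.5 mm and 10.7 degrees, less where a joint would pass 70% of its speed; a pose out of reach is approached as far as the arm can. A call with a gripper value outside its range is refused whole. The fingers move at their own pace and stop on an object; "force" is the grip in N (left out, the last holds). Time passes only in rows, so rows that do not move let the fingers close, or fill a call up. It gives the time, the measured TCP pose, the force, the opening and the grip force at its end, in the units of the state.
- ctrl.get_obs(): the state, without advancing time (a new reading comes with each control period).
- ctrl.camera(name): name is "scene" or "top" or "wrist"; returns a dict with "pixels" (420x560x3 uint8, red, green, blue), "z_map" (420x560 float32, m along the optical axis (not along the pixel's ray), 0 where there is no reading), "mtx" (3x3 intrinsics, pixels), "dist" ([k1, k2, p1, p2, k3] as OpenCV has them; the pictures are not rectified), "pose" (4x4, takes a point from camera to world coordinates). Camera axes: x right, y up, looking along -z (the intrinsics and any distortion apply to the point x, -y, -z); pixel columns grow to the right and rows downward; lengths in m; the calibration is good to about 2 mm. A picture is of the moment at which its call begins.
- ctrl.hand_in(): hands the job in; it is judged then, once.
The state is a dict: "time_s": time; "qpos": joint angles; "joint_vel": joint speeds; "tau": joint torques, N m; "ee_pos": TCP position; "eef_rot": TCP orientation; "force": force on the tool from outside, world axes, zero at the start; "moment": the same for the moment, N m; "grip_width": finger opening in m; "grip_force": force on a finger pad.
Only numpy, scipy, OpenCV 4.12 (cv2) and the standard library are available. Lean on these libraries where they do the work, as an engineer would, in place of code of your own. Each camera call takes 0.05 s, during which the arm holds its last target. There are 200 camera calls.

## Working session

There is one attempt and no reset: what is moved stays moved. The work goes in short steps, Python scripts to look and compute and a tool call to move; the robot and the scene stay as the last step left them, time stands still between calls to the robot, and variables do not carry over. Pictures are saved under pics/ and viewed, at most 10 in all, crops included, and the job is handed in when it is done.

Besides the shell and the picture viewer there is one more tool, called after "Request:" as name(argument=value, ...) on one line, values as JSON. servo_tool: Moves the arm, as the interface text tells. Its arguments: {"type":"object","properties":{"plan":{"type":"array","items":{"type":"array","items":{"type":"number"}}},"force":{"type":"number"}},"required":["plan"]}

```bash
mkdir -p pics; cat > h.py <<'E'
import numpy as np, cv2
from station import ctrl
from scipy.spatial.transform import Rotation as R
def cloud(c):
    h,w=c["z_map"].shape
    u,v=np.meshgrid(np.arange(w),np.arange(h))
    p=cv2.undistortPoints(np.stack([u,v],-1).reshape(-1,1,2).astype(np.float64),c["mtx"],np.array(c["dist"])).reshape(h,w,2)
    z=c["z_map"]
    P=np.stack([p[...,0]*z,-p[...,1]*z,-z],-1)
    T=np.array(c["pose"])
    return P@T[:3,:3].T+T[:3,3], z>0
def save(c,n): cv2.imwrite(f"pics/{n}.png",c["pixels"][...,::-1])
E
python3 - <<'E'
from h import *
for n in("scene","top"):
    c=ctrl.camera(n); save(c,n); np.savez(n,**c); print(n,np.round(c["pose"],3).tolist())
print(ctrl.get_obs())
E
```

```text
scene [[0.806, -0.433, 0.403, 1.072], [0.592, 0.58, -0.559, -0.644], [0.008, 0.69, 0.724, 1.12], [0.0, 0.0, 0.0, 1.0]]
top [[0.016, 0.988, -0.154, 0.346], [-1.0, 0.017, 0.005, 0.093], [0.008, 0.153, 0.988, 1.526], [0.0, 0.0, 0.0, 1.0]]
{'time_s': 0.1, 'qpos': array([-1.34960785e+00,  3.00434305e-01,  1.52149573e+00, -1.13721131e-05,
        1.32067755e+00, -6.66148723e-02]), 'joint_vel': array([ 1.08102032e-04, -1.86018769e-03, -3.07042963e-03,  7.45212380e-05,
       -2.03658647e-04,  2.68853021e-04]), 'tau': array([ 2.00384588e-03, -5.32635927e+01, -3.53280866e+01,  7.09961937e-02,
        2.34805467e-02, -6.08176993e-05]), 'ee_pos': array([ 0.15605356, -0.52716642,  0.20494261]), 'eef_rot': array([-3.14057923e+00, -5.65691441e-05,  2.87806141e-01]), 'force': array([-0.27054944, -0.06040162, -0.70142082]), 'moment': array([ 0.0320109 ,  0.00900772, -0.04538579]), 'grip_force': 0.0, 'grip_width': 0.09380264579347157}
```

View pics/scene.png

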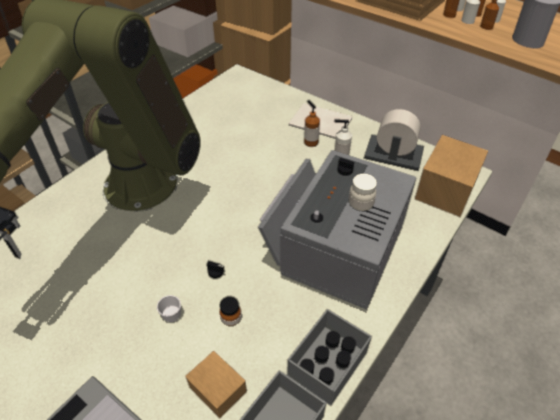

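View pics/top.png

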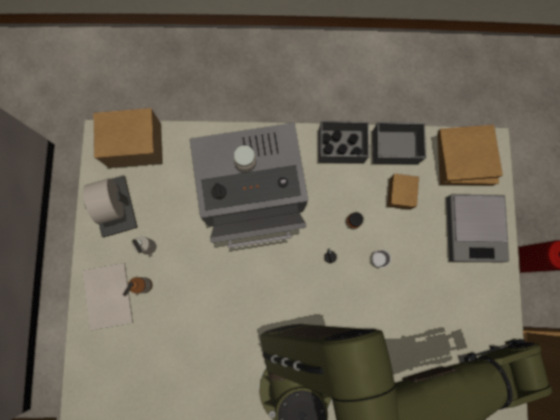

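The top view shows the knob near (330,256), the shaft near (283,182), the open door along (258,225) with its handle near (260,241), and the jar and cup at (355,219) and (379,259). In the scene view the knob is at (215,269) and the shaft at (317,216).

```bash
python3 - <<'E'
from h import *
for n in("top","scene"):
    c=dict(np.load(n+".npz")); P,ok=cloud(c); im=c["pixels"].astype(int)
    x,y,z=P[...,0],P[...,1],P[...,2]
    print(n)
    def at(u,v):return P[v,u].round(3)
    kn=(330,256) if n=="top" else (215,269); sh=(283,182) if n=="top" else (317,216)
    print("knob",at(*kn),"shaft",at(*sh))
    K=P[kn[1]-10:kn[1]+11,kn[0]-12:kn[0]+13].reshape(-1,3); ci=im[kn[1]-10:kn[1]+11,kn[0]-12:kn[0]+13].reshape(-1,3)
    m=(K[:,2]>.033)&(K[:,2]<.055); q=K[m]; print("bar pts",len(q),q.mean(0).round(4)); 
    if len(q)>3:
        ctr,(w,hh),a=cv2.minAreaRect((q[:,:2]*1000).astype(np.float32)); print("rect",ctr,w,hh,a)
    m=(K[:,2]>.008)&(K[:,2]<.06); print("knob all",m.sum(),K[m].min(0).round(3),K[m].max(0).round(3))
    m=(abs(z-.22)<.006)&(x>.3)&(x<1.1)&(abs(y)<.5); q=P[m]
    r=cv2.minAreaRect((q[:,:2]*1000).astype(np.float32)); print("oventop",m.sum(),r,cv2.boxPoints(r).round().tolist(),q[:,2].mean())
    S=P[sh[1]-10:sh[1]+11,sh[0]-10:sh[0]+11].reshape(-1,3); m=(S[:,2]>.230)&(S[:,2]<.26); print("shaft",m.sum(),S[m].round(4).tolist()[:40])
    s=P[220:245,255] if n=="top" else P[215,250:300]; print("door",s.round(3).tolist())
a=[]
for n,kn,sh in(("top",(330,256),(283,182)),("scene",(215,269),(317,216))):
    im=dict(np.load(n+".npz"))["pixels"]
    for p in(kn,sh):
        a.append(cv2.resize(im[p[1]-20:p[1]+20,p[0]-20:p[0]+20,::-1],(300,300),interpolation=0))
cv2.imwrite("pics/crop.png",np.vstack([np.hstack(a[:2]),np.hstack(a[2:])]))
E
```

```text
top
knob [ 0.449 -0.112  0.046] shaft [0.659 0.058 0.243]
bar pts 60 [ 0.4501 -0.1176  0.0431]
rect (452.4901428222656, -116.88235473632812) 50.86722946166992 14.289381980895996 18.77487564086914
knob all 152 [ 0.426 -0.153  0.008] [ 0.484 -0.078  0.051]
oventop 7698 ((706.16357421875, 167.49514770507812), (261.9382019042969, 340.2890930175781), 10.053568840026855) [[548.0, 312.0], [607.0, -23.0], [865.0, 23.0], [805.0, 358.0]] 0.2205190277205073
shaft 22 [[0.6913, 0.0364, 0.2301], [0.6715, 0.0703, 0.2301], [0.6691, 0.0551, 0.2408], [0.6661, 0.0581, 0.2402], [0.6647, 0.0552, 0.246], [0.6652, 0.0521, 0.2443], [0.6612, 0.0644, 0.2466], [0.662, 0.0613, 0.2438], [0.6622, 0.0582, 0.2433], [0.6629, 0.0551, 0.2406], [0.6627, 0.052, 0.2417], [0.6595, 0.0642, 0.241], [0.6596, 0.0611, 0.2406], [0.6591, 0.0581, 0.243], [0.6601, 0.055, 0.239], [0.6597, 0.052, 0.2409], [0.6583, 0.064, 0.2328], [0.6566, 0.0611, 0.24], [0.6571, 0.058, 0.2384], [0.657, 0.0549, 0.2391], [0.6592, 0.0393, 0.2311], [0.6529, 0.0515, 0.23]]
door [[0.569, 0.148, 0.052], [0.564, 0.148, 0.06], [0.558, 0.147, 0.079], [0.553, 
[... 2176 characters left out ...]
, [0.534, 0.032, 0.167], [0.538, 0.032, 0.17], [0.54, 0.034, 0.17], [0.54, 0.038, 0.167], [0.54, 0.043, 0.161], [0.542, 0.045, 0.161], [0.542, 0.049, 0.158], [0.544, 0.052, 0.156], [0.542, 0.058, 0.15], [0.541, 0.065, 0.143], [0.544, 0.065, 0.145], [0.545, 0.067, 0.144], [0.546, 0.072, 0.14], [0.545, 0.077, 0.135], [0.546, 0.08, 0.133], [0.547, 0.085, 0.129], [0.547, 0.089, 0.126], [0.549, 0.091, 0.125], [0.55, 0.095, 0.123], [0.603, 0.024, 0.22], [0.605, 0.025, 0.221], [0.608, 0.026, 0.222], [0.609, 0.029, 0.22], [0.61, 0.032, 0.218], [1.072, -0.644, 1.12], [0.615, 0.034, 0.219], [0.616, 0.037, 0.217], [0.62, 0.035, 0.221], [0.622, 0.037, 0.221], [0.625, 0.037, 0.223], [0.626, 0.04, 0.222]]
```

View pics/crop.png

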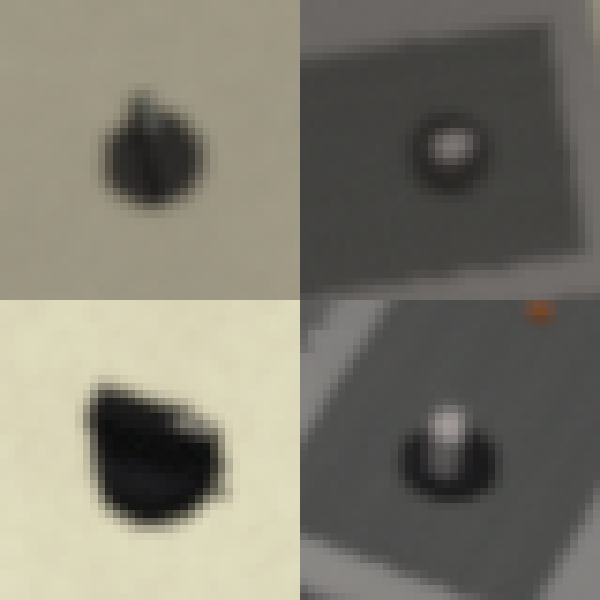

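The crops show the knob's pointer aimed forward and slightly left, yaw about +0.32 rad, and the bright shaft end. The oven yaw is about 0.177 rad and the door is open about 0.41 rad. I'll move towards the door now, passing near the knob.

Request:
servo_tool(plan=[[100, 0.0285, -0.0337, 0, 0, 0, 0], [100, 0.0285, -0.0337, 0, 0, 0, 0], [100, 0.0285, -0.0337, 0, 0, 0, 0], [100, 0.0285, -0.0337, 0, 0, 0, 0], [100, 0.0285, -0.0337, 0, 0, 0, 0], [100, 0.0285, -0.0337, 0, 0, 0, 0], [100, 0.0285, -0.0337, 0, 0, 0, 0], [100, 0.0285, -0.0337, 0, 0, 0, 0]])

```text
time_s: 1.1
ee_pos: [0.2984, -0.2027, 0.2054]
eef_rot: [-3.142, -0.0, 0.288]
force: [0.3, -1.4, 0.3]
grip_width: 0.094
grip_force: 0.0
```

Request:
servo_tool(plan=[[0, 0.0285, -0.0337, 0, 0, 0, 0], [0, 0.0285, -0.0337, 0, 0, 0, 0], [0, 0.0285, -0.0337, 0, 0, 0, 0], [0, 0.0285, -0.0337, 0, 0, 0, 0], [0, 0.0285, -0.0337, 0, 0, 0, 0], [0, 0.0285, -0.0337, 0, 0, 0, 0], [0, 0.0285, -0.0337, 0, 0, 0, 0], [0, 0.0285, -0.0337, 0, 0, 0, 0]])

```text
time_s: 2.1
ee_pos: [0.4406, 0.1206, 0.2053]
eef_rot: [3.142, 0.0, 0.288]
force: [-0.2, -0.6, -0.1]
grip_width: 0.0176
grip_force: 0.0
```

Request:
servo_tool(plan=[[0, 0, 0, 0.045, 0, 0, 0.111], [0, 0, 0, 0.045, 0, 0, 0], [0, 0.01, 0, 0, 0, 0, 0], [0, 0.01, 0, 0, 0, 0, 0], [0, 0.01, 0, 0, 0, 0, 0], [0, 0.01, 0, 0, 0, 0, 0], [0, 0.01, 0, 0, 0, 0, 0], [0, 0.01, 0, 0, 0, 0, 0]])

```text
time_s: 3.1
ee_pos: [0.4992, 0.1297, 0.1174]
eef_rot: [-3.142, 0.001, 0.177]
force: [-12.2, -2.1, 9.2]
grip_width: 0.0003
grip_force: 5.8
```

Request:
servo_tool(plan=[[0, 0.003, 0, 0, 0, 0, 0], [0, 0.003, 0, 0, 0, 0, 0], [0, 0.003, 0, 0, 0, 0, 0], [0, 0.003, 0, 0, 0, 0, 0], [0, 0.003, 0, 0, 0, 0, 0], [0, 0.001, 0, 0, 0, 0, 0], [0, 0, 0, 0, 0, 0, 0], [0, 0, 0, 0, 0, 0, 0]])

```text
time_s: 4.1
ee_pos: [0.5156, 0.1325, 0.1163]
eef_rot: [-3.142, -0.001, 0.177]
force: [-3.1, -1.0, 3.6]
grip_width: 0.0006
grip_force: 1.6
```

Request:
servo_tool(plan=[[0, 0.001, 0, 0, 0, 0, 0], [0, 0.001, 0, 0, 0, 0, 0], [0, 0.001, 0, 0, 0, 0, 0], [0, 0.001, 0, 0, 0, 0, 0], [0, 0.001, 0, 0, 0, 0, 0], [0, 0, 0, 0, 0, 0, 0], [0, 0, 0, 0, 0, 0, 0], [0, 0, 0, 0, 0, 0, 0]])

```text
time_s: 5.1
ee_pos: [0.5191, 0.1331, 0.116]
eef_rot: [3.142, 0.003, 0.177]
force: [-15.3, -3.1, 11.3]
grip_width: 0.0004
grip_force: 8.2
```

```bash
python3 - <<'E'
from h import *
print(ctrl.get_obs()["force"])
c=ctrl.camera("scene");P,ok=cloud(c);save(c,"s2")
d=np.array([np.cos(.177),np.sin(.177)]);e=np.array([-d[1],d[0]])
Q=P[ok];f=np.array([.5775,.1445]);s=(Q[:,:2]-f)@d;t=(Q[:,:2]-f)@e
m=(abs(s)<.1)&(t<-.08)&(t>-.155)&(Q[:,2]>.04)&(Q[:,2]<.2)
for z in np.arange(.05,.2,.02):
    k=m&(abs(Q[:,2]-z)<.01); print(z.round(2),k.sum(),np.percentile(s[k],[5,50,95]).round(4) if k.any() else "")
E
```

```text
[-15.30812994  -3.13940523  11.25350261]
0.05 9 [-0.013  -0.0089 -0.0064]
0.07 14 [-0.0127 -0.0099 -0.0067]
0.09 9 [-0.0144 -0.01   -0.0066]
0.11 8 [-0.0141 -0.0113 -0.0093]
0.13 6 [-0.0142 -0.0106 -0.0092]
0.15 18 [-0.0416 -0.0141 -0.0091]
0.17 62 [-0.0475 -0.0386 -0.0091]
0.19 54 [-0.0163 -0.0132 -0.0078]
```

Request:
servo_tool(plan=[[0, 0.001, 0, 0, 0, 0, 0], [0, 0.001, 0, 0, 0, 0, 0], [0, 0.001, 0, 0, 0, 0, 0], [0, 0.001, 0, 0, 0, 0, 0], [0, 0, 0, 0, 0, 0, 0], [0, 0, 0, 0, 0, 0, 0], [0, 0, 0, 0, 0, 0, 0], [0, 0, 0, 0, 0, 0, 0]])

```text
time_s: 6.15
ee_pos: [0.5191, 0.1332, 0.1159]
eef_rot: [3.141, 0.013, 0.177]
force: [-53.2, -11.8, 33.1]
grip_width: 0.0006
grip_force: 27.5
```

Request:
servo_tool(plan=[[0, -0.034, 0, 0, 0, 0, 0], [0, -0.034, 0, 0, 0, 0, 0], [0, -0.034, 0, 0, 0, 0, 0], [0, 0, 0, -0.045, 0, 0, 0], [60, 0, 0, -0.045, 0, 0, 0], [60, 0, 0.047, 0, 0, 0, 0], [60, 0, 0.047, 0, 0, 0, 0], [60, 0, 0.047, 0, 0, 0, 0]])

```text
time_s: 7.15
ee_pos: [0.4489, -0.0242, 0.2061]
eef_rot: [3.141, -0.002, 0.177]
force: [1.4, 0.6, -0.4]
grip_width: 0.0368
grip_force: 0.0
```

Request:
servo_tool(plan=[[60, -0.005, 0.047, 0, 0, 0, 0], [60, -0.005, 0.047, 0, 0, 0, 0], [60, 0, 0, 0, 0, 0, -0.143], [60, 0, 0, 0, 0, 0, 0], [60, 0, 0, 0, 0, 0, 0], [60, 0, 0, 0, 0, 0, 0], [60, 0, 0, 0, 0, 0, 0], [60, 0, 0, 0, 0, 0, 0]])

```text
time_s: 8.15
ee_pos: [0.4551, -0.1169, 0.2055]
eef_rot: [3.142, -0.0, 0.32]
force: [0.8, -0.5, -0.1]
grip_width: 0.0563
grip_force: 0.0
```

```bash
python3 - <<'E'
from h import *
o=ctrl.get_obs();print(o["ee_pos"],o["eef_rot"],o["qpos"],o["force"])
c=ctrl.camera("wrist");save(c,"w1");np.savez("w1",**c);print(np.round(c["pose"],3).tolist())
E
```

```text
[ 0.45509345 -0.11686492  0.20548238] [ 3.14152821e+00 -5.85500663e-05  3.19707452e-01] [-3.29327502e-01  1.20314666e-01  1.73822971e+00 -1.66320530e-05
  1.28296268e+00  9.21766096e-01] [ 0.7748235  -0.54872317 -0.14875711]
[[0.314, 0.924, 0.216, 0.517], [-0.949, 0.306, 0.072, -0.097], [0.001, -0.228, 0.974, 0.385], [0.0, 0.0, 0.0, 1.0]]
```

View pics/w1.png

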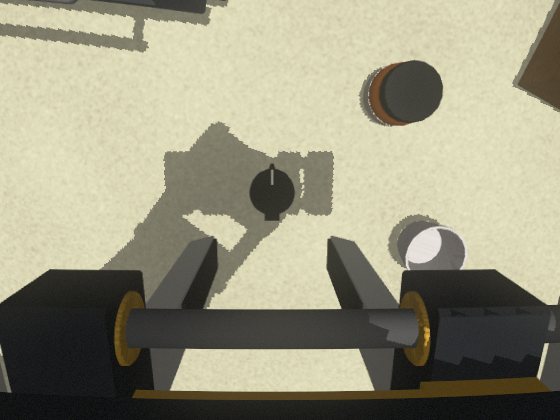

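The wrist view shows the knob at (272,190), its white line pointing straight up from (272,185) to (272,165). The fingers straddle it laterally.

```bash
cat >> h.py <<'E'
def cast(c,uv,zp):
    p=cv2.undistortPoints(np.array(uv,float).reshape(-1,1,2),c["mtx"],np.array(c["dist"])).reshape(-1,2)
    T=np.array(c["pose"]); d=np.c_[p[:,0],-p[:,1],-np.ones(len(p))]@T[:3,:3].T
    return T[:3,3]+d*((zp-T[2,3])/d[:,2])[:,None]
E
python3 - <<'E'
from h import *
c=dict(np.load("w1.npz"));im=c["pixels"]
y0,y1,x0,x1=155,230,240,305
g=im[y0:y1,x0:x1].max(2); 
m=(g<70).astype(np.uint8); n,l,s,ce=cv2.connectedComponentsWithStats(m);k=1+s[1:,4].argmax();print(s[k],ce[k]+[x0,y0])
v,u=np.nonzero(l==k);rows={}
for r in range(0,y1-y0,3):
    q=u[v==r]
    if len(q):print(r+y0,q.min()+x0,q.max()+x0,end=' | ')
# white line inside hull
hull=cv2.convexHull(np.stack([u,v],1)); H=np.zeros_like(m);cv2.fillConvexPoly(H,hull,1)
w=(H>0)&(g>100)&(np.abs(np.arange(x0,x1)-272)<8)[None]; vv,uu=np.nonzero(w)
L=cast(c,np.c_[uu+x0,vv+y0],.043)[:,:2]
a=cv2.fitLine(L.astype(np.float32),cv2.DIST_L2,0,.001,.001).ravel();print("\nline",len(L),L.mean(0),a,np.arctan2(a[1],a[0]))
# blunt end & skirt ring edges
P,ok=cloud(c);Q=P[y0:y1,x0:x1]
t=(l==k)&(Q[...,2]>.036)&(Q[...,2]<.05);print("bar top",t.sum(),Q[t].mean(0),cv2.minAreaRect((Q[t][:,:2]*1000).astype(np.float32)))
t=(l==k)&(Q[...,2]>.012)&(Q[...,2]<.022);print("skirt",t.sum(),cv2.minEnclosingCircle((Q[t][:,:2]*1000).astype(np.float32)))
E
```

```text
[  10    9   44   57 1645] [271.56595745 192.94103343]
164 271 272 | 167 270 273 | 170 265 278 | 173 259 285 | 176 256 287 | 179 254 289 | 182 252 291 | 185 251 292 | 188 250 293 | 191 250 293 | 194 250 293 | 197 250 293 | 200 251 292 | 203 253 291 | 206 255 288 | 209 258 285 | 212 262 281 | 215 265 278 | 218 265 278 | 
line 48 [ 0.47270453 -0.11244306] [ 0.97692156  0.21359831  0.47270453 -0.11244306] 0.2152568
bar top 646 [ 0.45144376 -0.1186323   0.04334882] ((454.3480529785156, -117.51241302490234), (51.72113037109375, 13.319143295288086), 18.50542640686035)
skirt 950 ((451.51409912109375, -118.89227294921875), 23.739938735961914)
```

Request:
servo_tool(plan=[[60, -0.0042, 0.0005, 0.03, 0, 0, 0], [60, 0, 0, 0.045, 0, 0, 0], [60, 0, 0, 0.045, 0, 0, 0], [60, 0, 0, 0.045, 0, 0, 0], [60, 0, 0, 0.015, 0, 0, 0], [60, 0, 0, 0.005, 0, 0, 0], [60, 0, 0, 0, 0, 0, 0], [0, 0, 0, 0, 0, 0, 0]], force=40)

```text
time_s: 9.2
ee_pos: [0.4519, -0.119, 0.0216]
eef_rot: [3.14, -0.002, 0.32]
force: [-0.8, -0.1, -0.6]
grip_width: 0.0494
grip_force: 0.0
```

Request:
servo_tool(plan=[[0, 0, 0, 0, 0, 0, 0], [0, 0, 0, 0, 0, 0, 0], [0, 0, 0, 0, 0, 0, 0], [0, 0, 0, 0, 0, 0, 0], [0, 0, 0, 0, 0, 0, 0], [0, 0, 0, 0, 0, 0, 0], [0, 0, 0, 0, 0, 0, 0], [0, 0, 0, 0, 0, 0, 0]])

```text
time_s: 10.2
ee_pos: [0.4512, -0.1188, 0.0205]
eef_rot: [3.142, -0.0, 0.32]
force: [-1.6, 0.1, 2.5]
grip_width: 0.0134
grip_force: 40.0
```

Request:
servo_tool(plan=[[0, 0, 0, -0.03, 0, 0, 0], [0, 0, 0, -0.06, 0, 0, 0], [0, 0, 0, -0.06, 0, 0, 0], [0, 0, 0, -0.06, 0, 0, 0], [0, 0, 0, -0.06, 0, 0, 0], [0, 0, 0, -0.04, 0, 0, 0], [0, 0.038, -0.021, 0, 0, 0, 0], [0, 0.038, -0.021, 0, 0, 0, 0]])

```text
time_s: 11.2
ee_pos: [0.5108, -0.0544, 0.3308]
eef_rot: [3.141, -0.001, 0.319]
force: [-0.6, -1.1, -0.4]
grip_width: 0.014
grip_force: 40.0
```

Request:
servo_tool(plan=[[0, 0.038, -0.021, 0, 0, 0, 0], [0, 0.038, -0.021, 0, 0, 0, 0], [0, 0.038, -0.021, 0, 0, 0, 0], [0, 0, 0, 0, 0, 0, 0], [0, 0, 0, 0, 0, 0, 0], [0, 0, 0, 0, 0, 0, 0], [0, 0, 0, 0, 0, 0, 0], [0, 0, 0, 0, 0, 0, 0]])

```text
time_s: 12.2
ee_pos: [0.5984, 0.0402, 0.3307]
eef_rot: [3.141, -0.0, 0.319]
force: [-0.7, -1.0, -0.9]
grip_width: 0.0139
grip_force: 40.0
```

```bash
python3 - <<'E'
from h import *
o=ctrl.get_obs();print(o["ee_pos"],o["eef_rot"],o["force"],o["grip_width"],o["qpos"])
c=ctrl.camera("wrist");save(c,"w2");np.savez("w2",**c);print(np.round(c["pose"],3).tolist())
E
```

```text
[0.59843617 0.04024124 0.33071529] [ 3.14144102e+00 -3.62678465e-04  3.19275447e-01] [-0.65627187 -1.0229459  -0.9434767 ] 0.013855234217469448 [ 6.09808982e-03  3.60200718e-01  1.15690747e+00 -3.25650211e-05
  1.62409272e+00  1.25761726e+00]
[[0.314, 0.925, 0.216, 0.66], [-0.95, 0.305, 0.072, 0.06], [0.001, -0.228, 0.974, 0.51], [0.0, 0.0, 0.0, 1.0]]
```

View pics/w2.png

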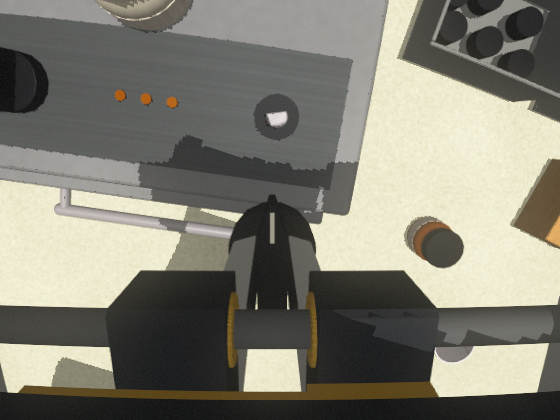

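The wrist view shows the door shut, the knob held straight between the fingers at (272,225), and the shaft end at (277,118) with its flat on the upper side, slightly tilted.

```bash
python3 - <<'E'
from h import *
c=dict(np.load("w2.npz"));im=c["pixels"]
cv2.imwrite("pics/w2c.png",cv2.resize(im[90:145,245:310,::-1],(650,550),interpolation=cv2.INTER_CUBIC))
y0,x0=95,252;g=im[y0:142,x0:302].min(2)
for th in(120,150,180):
    m=(g>th).astype(np.uint8);n,l,s,ce=cv2.connectedComponentsWithStats(m);k=1+s[1:,4].argmax()
    v,u=np.nonzero(l==k);W=cast(c,np.c_[u+x0,v+y0],.242)[:,:2]*1000
    print(th,s[k],ce[k]+[x0,y0],W.mean(0).round(1),cv2.minEnclosingCircle(W.astype(np.float32)),cv2.minAreaRect(W.astype(np.float32)))
# dark collar disc
m=(im[y0:142,x0:302].max(2)<58).astype(np.uint8);v,u=np.nonzero(m);W=cast(c,np.c_[u+x0,v+y0],.22)[:,:2]*1000
print("collar",m.sum(),cv2.minEnclosingCircle(W.astype(np.float32)))
g2=im[y0:142:1,x0:302].max(2);print(g2[8:36,8:42:1].tolist())
# held knob: skirt/bar
P,ok=cloud(c);Q=P[195:260,225:322];t=(Q[...,2]>.345)&(Q[...,2]<.362)&(im[195:260,225:322].max(2)<70);print("bar",t.sum(),Q[t].mean(0))
E
```

```text
120 [ 15  16  21  15 247] [277.24696356 118.04453441] [664.3  56.7] ((665.333740234375, 57.43202209472656), 7.29852819442749) ((664.0045166015625, 56.54927062988281), (9.480083465576172, 14.133759498596191), 25.257408142089844)
150 [ 15  17  20  14 214] [277.19626168 118.03738318] [664.3  56.8] ((665.1817016601562, 57.475528717041016), 7.054289817810059) ((663.9318237304688, 56.81600570678711), (8.747361183166504, 13.505426406860352), 24.488340377807617)
180 [ 16  17  19  13 189] [277.23280423 117.96296296] [664.4  56.8] ((665.1474609375, 57.27065658569336), 6.57602071762085) ((664.1051635742188, 56.55736541748047), (7.9602837562561035, 12.711884498596191), 26.243228912353516)
collar 24 ((661.8043823242188, 60.709129333496094), 6.880237579345703)
[[68, 69, 71, 71, 71, 71, 70, 72, 70, 73, 73, 71, 71, 72, 71, 72, 72, 70, 71, 71, 71, 73, 75, 73, 70, 73, 72, 71, 73, 72, 72, 72, 72, 73], [69, 73, 72, 69, 72, 71, 69, 71, 73, 71, 71, 72, 71, 73, 72, 73, 69, 73, 71, 71, 70, 70, 72, 69, 69, 71, 70, 69, 70, 72, 69, 72, 73, 73], [74, 69, 71, 70, 72, 68, 70, 69, 68, 71, 72, 69, 71, 72, 73, 70, 7
[... 3142 characters left out ...]
0, 76, 113, 107, 110, 117, 122, 120, 99, 107, 116, 105, 85, 72, 68, 71, 71, 70, 71, 72, 72, 71, 70, 67], [69, 70, 68, 68, 67, 69, 70, 70, 68, 68, 68, 69, 58, 66, 74, 93, 99, 95, 91, 87, 79, 73, 72, 72, 69, 70, 67, 70, 69, 71, 68, 70, 71, 70], [67, 68, 67, 66, 68, 70, 68, 69, 69, 71, 70, 72, 68, 69, 52, 44, 69, 75, 73, 73, 72, 71, 70, 68, 68, 70, 73, 72, 72, 70, 70, 70, 71, 72], [65, 68, 68, 70, 68, 67, 68, 69, 69, 69, 70, 70, 68, 67, 66, 67, 68, 70, 71, 73, 72, 70, 69, 71, 73, 69, 70, 70, 73, 71, 69, 73, 70, 72], [69, 69, 71, 67, 68, 70, 69, 70, 69, 69, 67, 72, 70, 70, 70, 68, 70, 71, 68, 71, 71, 70, 70, 71, 71, 71, 69, 70, 68, 73, 71, 68, 69, 70]]
bar 1253 [0.61227158 0.04386842 0.35320416]
```

View pics/w2c.png

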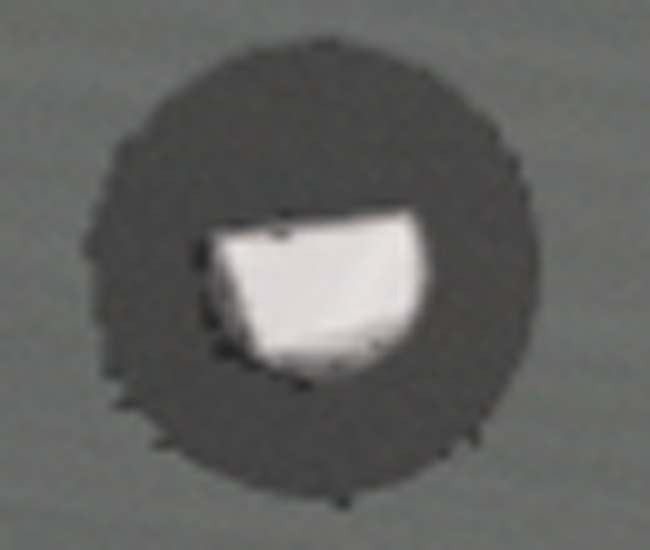

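The crop shows the D-shaft's flat edge running from about (266.5,113.5) to (286.5,111), on a round dark collar centred near (276.4,116.9).

```bash
python3 - <<'E'
from h import *
c=dict(np.load("w2.npz"))
f=cast(c,[[266.5,113.5],[286.5,111]],.2415)[:,:2];d=f[0]-f[1];n=np.array([d[1],-d[0]])/np.linalg.norm(d);
if n[0]<0:n=-n
print(f,np.linalg.norm(d),"yaw",np.arctan2(n[1],n[0]),"axis",f.mean(0)-.0035*n)
im=c["pixels"];y0,x0=85,240;s=im[y0:150,x0:315].astype(int).mean(2)
b=cv2.GaussianBlur(s.astype(np.float32),(5,5),0);print(s[5,5],s[20,30])
m=(im[y0:150,x0:315].max(2)<88).astype(np.uint8);m=cv2.morphologyEx(m,cv2.MORPH_CLOSE,np.ones((5,5)));k,_=cv2.findContours(m,0,1);k=max(k,key=cv2.contourArea)
e=cv2.fitEllipse(k);print("collar",np.add(e[0],[x0,y0]),e[1:],[cast(c,[np.add(e[0],[x0,y0])],z)[0].round(4) for z in(.22,.222)])
# consistency: held knob skirt centre / TCP and line
w=im[195:260,225:322];v,u=np.nonzero((w.min(2)>110)&(abs(np.arange(225,322)-272)<6)[None]);L=cast(c,np.c_[u+225,v+195],.3307+.0225)[:,:2];print(len(L));
q=cv2.minAreaRect((L*1000).astype(np.float32));print("line",q,L.mean(0))
E
```

```text
[[0.6649556  0.06496827]
 [0.67104235 0.05207227]] 0.014260267798944045 yaw 0.440987696327007 axis [0.66483382 0.05702636]
101.33333333333333 70.0
collar [275.85531235 116.63573837] ((44.64727783203125, 45.15059280395508), 22.45172119140625) [array([0.6653, 0.0579, 0.22  ]), array([0.6653, 0.0579, 0.222 ])]
120
line ((617.0317993164062, 45.42732620239258), (13.345342636108398, 1.3401802778244019), 18.260168075561523) [0.61707125 0.04544091]
```

Request:
servo_tool(plan=[[0, 0.0343, 0.0021, 0, 0, 0, 0], [0, 0.0344, 0.0022, 0, 0, 0, 0], [0, 0, 0, 0, 0, 0, -0.121], [0, 0, 0, 0.03, 0, 0, 0], [0, 0, 0, 0.03, 0, 0, 0], [0, 0, 0, 0, 0, 0, 0], [0, 0, 0, 0, 0, 0, 0], [0, 0, 0, 0, 0, 0, 0]])

```text
time_s: 13.25
ee_pos: [0.6655, 0.0581, 0.2721]
eef_rot: [3.141, -0.002, 0.441]
force: [0.9, 0.0, -0.5]
grip_width: 0.0139
grip_force: 40.0
```

```bash
python3 - <<'E'
from h import *
o=ctrl.get_obs();print(o["ee_pos"],o["eef_rot"],o["force"],o["qpos"])
a=[]
for n,(u,v) in(("scene",(317,216)),("top",(283,182))):
    c=ctrl.camera(n); a.append(cv2.resize(c["pixels"][v-40:v+30,u-35:u+35,::-1],(400,400),interpolation=2))
cv2.imwrite("pics/chk.png",np.hstack(a))
E
```

```text
[0.66551346 0.05812509 0.27205564] [ 3.14072286e+00 -2.09069265e-03  4.40759709e-01] [ 0.90095655  0.0290245  -0.54537154] [3.22905717e-02 5.42521995e-01 1.03028320e+00 3.21944380e-05
 1.56652328e+00 1.16232800e+00]
```

View pics/chk.png

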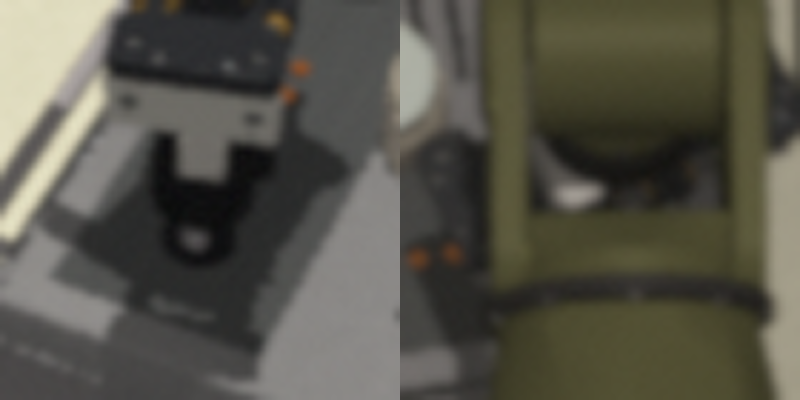

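The left crop shows the knob right above the shaft at (195,240). The arm hides the shaft in the right crop. I'll descend slowly.

Request:
servo_tool(plan=[[0, 0, 0, 0.003, 0, 0, 0], [0, 0, 0, 0.003, 0, 0, 0], [0, 0, 0, 0.002, 0, 0, 0], [0, 0, 0, 0.001, 0, 0, 0], [0, 0, 0, 0.001, 0, 0, 0], [0, 0, 0, 0.001, 0, 0, 0], [0, 0, 0, 0.001, 0, 0, 0], [0, 0, 0, 0, 0, 0, 0]])

```text
time_s: 14.35
ee_pos: [0.6651, 0.0581, 0.2584]
eef_rot: [-3.142, 0.0, 0.441]
force: [-0.2, -0.4, -0.4]
grip_width: 0.0138
grip_force: 40.0
```

Request:
servo_tool(plan=[[0, 0, 0, 0.002, 0, 0, 0], [0, 0, 0, 0.002, 0, 0, 0], [0, 0, 0, 0.002, 0, 0, 0], [0, 0, 0, 0.001, 0, 0, 0], [0, 0, 0, 0.001, 0, 0, 0], [0, 0, 0, 0.001, 0, 0, 0], [0, 0, 0, 0.001, 0, 0, 0], [0, 0, 0, 0, 0, 0, 0]])

```text
time_s: 15.35
ee_pos: [0.6652, 0.0581, 0.2486]
eef_rot: [3.142, -0.0, 0.441]
force: [-0.4, 0.1, 0.3]
grip_width: 0.0136
grip_force: 40.0
```

Request:
servo_tool(plan=[[0, 0, 0, 0.001, 0, 0, 0], [0, 0, 0, 0.001, 0, 0, 0], [0, 0, 0, 0.001, 0, 0, 0], [0, 0, 0, 0.001, 0, 0, 0], [0, 0, 0, 0.0005, 0, 0, 0], [0, 0, 0, 0.0005, 0, 0, 0], [0, 0, 0, 0, 0, 0, 0], [0, 0, 0, 0, 0, 0, 0]])

```text
time_s: 16.35
ee_pos: [0.6653, 0.0581, 0.2442]
eef_rot: [3.141, -0.001, 0.441]
force: [-1.5, 0.6, 7.5]
grip_width: 0.0139
grip_force: 40.0
```

Request:
servo_tool(plan=[[0, 0, 0, 0.0005, 0, 0, 0], [0, 0, 0, 0.0005, 0, 0, 0], [0, 0, 0, 0.0005, 0, 0, 0], [0, 0, 0, 0.0005, 0, 0, 0], [0, 0, 0, 0, 0, 0, 0], [0, 0, 0, 0, 0, 0, 0], [0, 0, 0, 0, 0, 0, 0], [0, 0, 0, 0, 0, 0, 0]])

```text
time_s: 17.35
ee_pos: [0.6654, 0.0582, 0.2433]
eef_rot: [3.141, -0.002, 0.441]
force: [-4.3, -1.2, 13.7]
grip_width: 0.0139
grip_force: 40.0
```

```bash
python3 -c "
from station import ctrl
o=ctrl.get_obs();print(o['force'],o['moment'],o['grip_force'],o['ee_pos']);print(ctrl.hand_in())"
```

```text
[-4.27593906 -1.19496849 13.68583654] [-0.0451419   0.86688616 -0.04713368] 40.00402271747589 [0.66535763 0.05816495 0.24330514]
the job is handed in; nothing more can be done
None
```

The job is handed in, but it returned no verdict: the door was pushed shut against its stop, and the knob is on the D-shaft, pressed in to the hard stop with about 14 N and still held with 40 N, at about 17 s of the 53 s allowed.

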